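# Press the denture flask in the bench press

### The job

Slide the metal flask along the bed of the bench press until it is fully home against the stop at the back, then turn the crank on top clockwise (seen from above) until the press plate is clamped firmly down on the flask, which you feel as the crank becoming clearly heavier to turn; do not force it beyond that. Keep the crank seated on its square shaft end throughout, let go of it and leave it there, and do not disturb the other things on the bench.

Things in the scene. Friction and masses are not known exactly. Their poses are not given: they have to be found in the camera images.
- press: Grey bed plate of a fixed bench press, 175 x 170 x 18 mm. Origin on the bench below the screw axis; x points along the bed to its back stop, z up. Steel side rails (12 mm high, along x, 2 mm clear of the flask) guide the flask; the stop's face is 38.5 mm behind the axis, the bed's front edge 112 mm before it. Two 16 mm columns stand 64 mm to either side (y).
- crosshead (a point): Centre of the top face of the fixed crosshead across the two columns, 162 to 180 mm above the bench (the head's height differs from time to time): a bar 164 mm (y of the press) by 44 mm (x) by 24 mm. Below it hangs the sprung press plate, a 64 mm steel disc; its gap to the flask is not measured.
- seat (a point): Middle of the bed's upper face, on the screw axis, 18 mm above the bench: the flask's middle is above this point when it is fully home. Axes as the press.
- flask: Loose aluminium flask, a block 76 mm (x) by 70 mm (y) by 45 mm high, 0.5 to 0.8 kg, on the bed between the rails, pulled out 30 to 55 mm to the front (-x) at the start. Origin at the middle of its underside, x as the press. An 8 mm thick tongue runs from its front to an upright push plate. The press plate comes down on its top.
- flask_mid (a point): Centre of the flask's block, half-way up (22.5 mm above its underside).
- push_plate (a point): Middle of the front face of the upright push plate at the end of the flask's tongue: 44 mm wide, 42 mm high, 8 mm thick, spanning 22 to 64 mm above the bench, the face 106 mm in front of the flask's middle. Push here along +x of the press; sliding takes about 2 to 6 N.
- shaft_top (a point): Centre of the top of the vertical 18 mm square shaft end, 26 mm high over a round collar. Clockwise (from above) drives the plate down 12 mm a turn; about 3 to 4 turns are needed; it stays where left. Free turning takes about 6 N at the handle (felt in slow motion, lost at rest in the crank's play); when the sprung plate bites, this rises evenly by 3.5 N per half turn: 10 to 12 N clamps firmly, over 15 N crushes.
- crank_hub (a point): Centre of the top of the crank's hub (38 mm square block, 26 mm high) with a square through hole, put loosely (1.2 mm clearance) over the shaft end and held there only by its weight (crank 0.25 kg): it must not rise by more than a few mm. x points from the hub to the handle.
- handle (a point): Middle of the crank's upright handle, a black plastic sleeve 22 mm in diameter and 48 mm high that spins freely on its pin. It stands on the crank's arm, its axis 50 mm from the hub's axis; this point is 26 mm above the hub's top and 24 mm above the handle's lower end. At the start it points to the back (+x) of the press.
- cast: Bystander: plaster model of a dental arch, 56 x 62 x 33 mm, loose on the bench. Origin under its middle.
- bracket_box: Bystander: flat black box with amber lid, 62 x 50 x 20 mm, loose. Origin under its middle.
- jar: Bystander: white jar, 52 mm in diameter, 65 mm high, loose. Origin under its middle.
- tray: Bystander: black instrument tray, 170 x 240 x 28 mm, loose. Origin under its middle.
Mind the look-alikes: they are no part of the job. Several things have the shape of the flask; the one meant has the colours described above.

How it is judged:
By the outcome, as a careful person would: the job done as asked, in the order asked, and still so for the second after the job is handed in, with the robot touching nothing.
It also fails if it takes over 72 s, if anything falls off the work surface, if the arm or the gripper's body presses on something with over 40 N, if the wrist force passes 120 N, or if a joint passes its speed limit or range.

### The arm

A 6-joint arm with a two-finger parallel gripper is mounted at the origin on the work surface. World frame = base frame: x ahead of the robot, y to its left, z up, the work surface at z = 0. Lengths are in m, angles in degrees, forces in N, time in s.
With the tool pointing down it reaches from about 0.3 to 0.875 m from the base axis. Payload 6.4 kg.
Tool frame: the origin (TCP) lies where the fingers leave the gripper's body, on its centre line; the fingertips stand 64 mm ahead of it and the grasp point (between the pads) lies 45 mm ahead of it (r.tcp_to_tips is the distance from the TCP to the fingertips, in m); z points along the fingers, y is the line along which they close (so a half turn about z gives the same grasp; the last joint's range is limited). The gripper opens to 88 mm and grips with 3 to 60 N. Pads are 18 mm wide; open, the fingers measure 123 mm over their backs; the gripper's body (75 mm by 187 mm) begins 45 mm behind the grasp point.
Start: joints at [63.925, 10.359, 92.074, -0, 77.567, -11.82], TCP at [0.142, 0.557, 0.303] pointing down, gripper open.
Joint ranges: [-171.53, 171.53], [-51.25, 118.39], [17.06, 147.69], [-65.23, 245.23], [0, 150.52], [-178.68, 178.68]. Speed limits (degrees/s): [147.25, 147.25, 172.46, 180, 180, 180].

### API

Orientations are given as a 3x3 rotation matrix whose columns are the frame's x, y, z axes.
In Python, from workcell import telemetry, eyes, r gives the robot as it stands.
- The arm moves only by the tool jog_arm, never from a script. Its argument "increments" is a list of rows, each an object of numbers: "tx", "ty", "tz": the shift along the tool's x, y, z scaled (see below); "ax", "ay", "az": the turn, a rotation vector about the tool's x, y, z scaled (see below). A call has exactly 8 rows; each row shifts and turns the commanded pose from where the row before left it, along the tool's axes as they then stand; what a row does not reach is not made up. The controller multiplies each number of a shift by 0.03 m and each number of a turn by 6 degrees. A row lasts 1/12 s, in which the tool goes at most 41.7 mm and 7.16 degrees, less where a joint would pass 70% of its speed; a pose out of reach is approached as far as the arm can. A call with a number of a shift or a turn outside -1 to 1 is refused whole. A call with a gripper value outside its range is refused whole. "gripper" is the gripper's target within -1 to 1 (shut at 1, half-way at 0, fully open at -1), set as the call begins (left out, the last holds). The fingers move at their own pace and stop on an object; the grip force is fixed at half the most. Time passes only in rows, so rows that do not move let the fingers close, or fill a call up. It gives the time, the measured TCP pose, the force, the opening and the grip force at its end, in the units of the state.
- telemetry.read_state(): the state, without advancing time (a new reading comes with each control period).
- eyes.grab_frame(name): name is "side" or "top" or "wrist"; returns the picture (384x512x3 uint8, blue, green, red); there is no depth.
- eyes.get_calibration(name): a dict with "vfov" (degrees; the focal length in pixels is half the picture's height over the tangent of half this angle, whatever the lens; pixels are square), "cx", "cy" (the principal point, pixels), "dist" ([k1, k2, p1, p2, k3] as OpenCV has them; the pictures are not rectified), "R" (3x3) and "t" (3): a world point X has camera coordinates R X + t; the wrist camera has in their place "tool_from_camera" (4x4, takes a point from camera to tool coordinates, whose origin is the TCP and whose axes are the flange's). Camera axes: x right, y down, z forward; pixel columns grow to the right and rows downward; lengths in m; the calibration is good to about 2 mm. A picture is of the moment at which its call begins: read the wrist's pose just before it. get_calibration takes no time and is no camera call.
- r.finish_job(): hands the job in; it is judged then, once.
The state is a dict: "t": time; "joint_positions": joint angles; "joint_vel": joint speeds; "joint_torque": joint torques, N m; "tcp_pos": TCP position; "eef_rot": TCP orientation; "ft_force": force on the tool from outside, world axes, zero at the start; "wrist_torque": the same for the moment, N m; "width": finger opening in m; "finger_force": force on a finger pad.
Only numpy, scipy, OpenCV 4.12 (cv2) and the standard library are available. Lean on these libraries where they do the work, as an engineer would, in place of code of your own. Each camera call takes 0.05 s, during which the arm holds its last target. There are 200 camera calls.

## Working session

There is one attempt and no reset: what is moved stays moved. The work goes in short steps, Python scripts to look and compute and a tool call to move; the robot and the scene stay as the last step left them, time stands still between calls to the robot, and variables do not carry over. Pictures are saved under pics/ and viewed, at most 10 in all, crops included, and the job is handed in when it is done.

Besides the shell and the picture viewer there is one more tool, called after ">>>" in YAML: its name, and indented under it one key for each argument. jog_arm: Moves the arm, as the interface text tells. Shifts and turns lie within -1 to 1; 1 stands for 0.03 m of shift or 6 degrees of turn. Its arguments: {"type":"object","properties":{"increments":{"type":"array"},"gripper":{"type":"number"}},"required":["increments"]}

```bash
ls; mkdir -p pics
python3 - <<'E'
from workcell import telemetry, eyes, r
import cv2,numpy as np
a=eyes.grab_frame("side");b=eyes.grab_frame("top")
cv2.imwrite("pics/side0.png",cv2.resize(a,(800,600)));cv2.imwrite("pics/top0.png",cv2.resize(b,(800,600)))
cv2.imwrite("side0raw.png",a);cv2.imwrite("top0raw.png",b)
for n in("side","top","wrist"):print(n,eyes.get_calibration(n))
print(telemetry.read_state())
E
```

```text
pics
side {'vfov': 55.38403540570943, 'cx': 247.50104417407888, 'cy': 194.44410807310317, 'dist': array([-0.05264975,  0.        ,  0.        ,  0.        ,  0.        ]), 'R': array([[ 0.86690835, -0.49810746, -0.01894369],
       [-0.27292141, -0.44250624, -0.85422604],
       [ 0.41711367,  0.74570583, -0.51955654]]), 't': array([-0.53640038,  0.25978227,  1.0074723 ])}
top {'vfov': 49.805108185045825, 'cx': 251.4730976582531, 'cy': 196.17487781924007, 'dist': array([-0.06350228,  0.        ,  0.        ,  0.        ,  0.        ]), 'R': array([[ 0.06566484, -0.99782647,  0.00551899],
       [-0.97467168, -0.06532408, -0.21388755],
       [ 0.21378318,  0.00866569, -0.9768427 ]]), 't': array([-0.08728502,  0.61120309,  1.18607574])}
wrist {'vfov': 59.37829495942144, 'cx': 250.93433587115766, 'cy': 190.50809522631727, 'dist': array([-0.08041757,  0.        ,  0.        ,  0.        ,  0.        ]), 'tool_from_camera': array([[-7.54840989e-04, -9.50144130e-01, -3.11810138e-01,
         8.19771440e-02],
       [ 9.99999501e-01, -5.13355464e-04, -8.56543448e-04,
        -3.76084645e-0
[... 282 characters left out ...]
       7.75677962e+01, -1.18186709e+01]), 'joint_vel': array([ 0.02303201, -0.0506179 , -0.20292268, -0.00095605,  0.00273089,
        0.12011123]), 'joint_torque': array([ 1.25739592e-03, -4.34817696e+01, -3.42699909e+01,  7.06094317e-02,
        3.38934513e-02, -5.26792962e-05]), 'tcp_pos': array([0.1414088, 0.5569422, 0.3019164]), 'eef_rot': array([[-9.69196699e-01,  2.46286983e-01, -6.93332134e-04],
       [ 2.46287743e-01,  9.69195737e-01, -1.40411727e-03],
       [ 3.26158743e-04, -1.53162503e-03, -9.99998774e-01]]), 'ft_force': array([0.50001023, 0.84319383, 0.31443159]), 'wrist_torque': array([-0.01106247, -0.02603932, -0.01051959]), 'finger_force': 0.0, 'width': 0.08820337431220243}
```

View pics/side0.png

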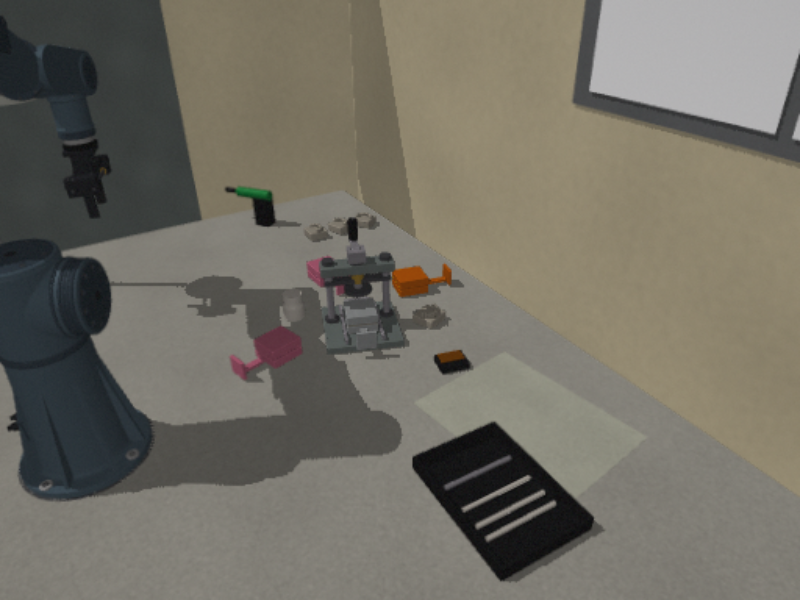

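View pics/top0.png

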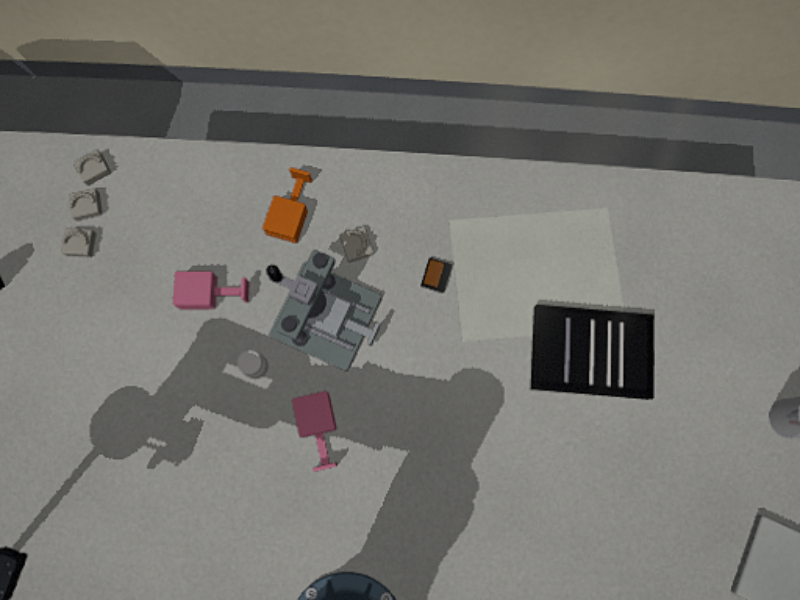

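The grey metal flask sits in the press at top (330,315). The look-alikes are pink (195,289), red-pink (314,412) and orange (285,218). Only the grey aluminium one on the press bed fits the description, so I'll confirm it in one enlarged crop.

Run:
```python
import cv2,numpy as np
b=cv2.imread("top0raw.png")[150:245,160:260];a=cv2.imread("side0raw.png")[130:235,195:275]
A=cv2.resize(a,(400,525),interpolation=cv2.INTER_CUBIC);B=cv2.resize(b,(400,380),interpolation=cv2.INTER_CUBIC)
o=np.zeros((525,800,3),np.uint8);o[:380,:400]=B;o[:,400:]=A
o=np.clip(o*1.6,0,255).astype(np.uint8)
cv2.imwrite("pics/crop1.png",o)
```

```text
(no output)
```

View pics/crop1.png

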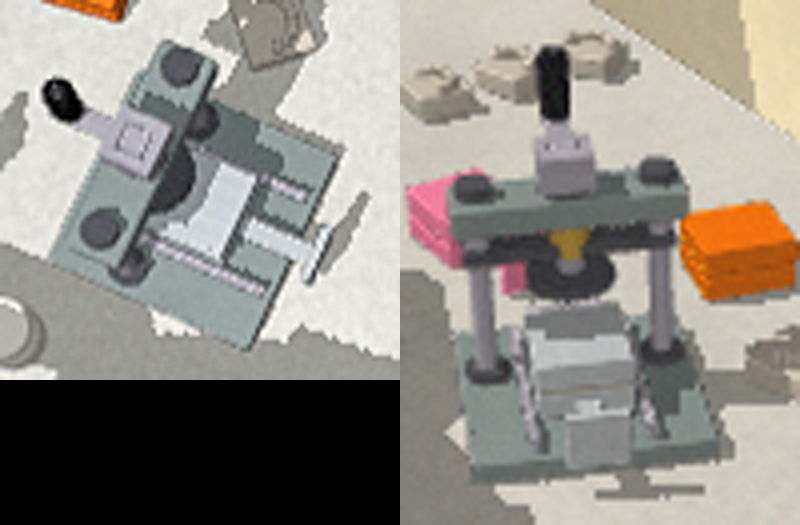

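The crop confirms the metal flask is on the press bed. In crop pixels (top panel) the push plate is near (318,254), the hub at (134,139) and the handle at (62,98). Next I'll fit the press pose to these points.

```bash
cat > h.py <<'E'
import numpy as np,cv2
from scipy.optimize import least_squares
from workcell import telemetry, eyes, r
def K(c):
    f=192/np.tan(np.radians(c["vfov"]/2));return np.array([[f,0,c["cx"]],[0,f,c["cy"]],[0,0,1]])
def proj(n,P,tool=None):
    c=eyes.get_calibration(n);P=np.asarray(P,float)
    if n=="wrist":
        R,p=tool;T=np.eye(4);T[:3,:3]=R;T[:3,3]=p;T=np.linalg.inv(T@c["tool_from_camera"]);Rc,t=T[:3,:3],T[:3,3]
    else: Rc,t=c["R"],c["t"]
    return cv2.projectPoints(P,cv2.Rodrigues(Rc)[0],t,K(c),c["dist"])[0][:,0]
E
cat > fit.py <<'E'
from h import *
# (cam, crop px, local pt kind)
def pts(q):
    x,y,a,h,zh,fx,psi=q
    B=lambda X,Y,Z:(X,Y,Z)
    hx,hy=.05*np.cos(psi),.05*np.sin(psi)
    L=[("top",(248,348),(-.112,.085,.018)),("top",(342,148),(-.112,-.085,.018)),("top",(50,260),(.063,.085,.018)),
    ("top",(134,139),(0,0,zh)),("top",(62,95),(hx,hy,zh+.050)),("top",(217,68),(-.022,-.082,h)),("top",(165,40),(.022,-.082,h)),
    ("top",(330,228),(fx-.106,-.022,.064)),("top",(305,280),(fx-.106,.022,.064)),
    ("side",(472,465),(-.112,.085,.018)),("side",(718,445),(-.112,-.085,.018)),
    ("side",(450,208),(-.022,.082,h)),("side",(688,187),(-.022,-.082,h)),
    ("side",(565,412),(fx-.106,.022,.064)),("side",(630,406),(fx-.106,-.022,.064)),("side",(570,467),(fx-.106,.022,.022)),("side",(632,460),(fx-.106,-.022,.022)),
    ("side",(564,146),(0,0,zh)),("side",(553,52),(hx,hy,zh+.050))]
    R=np.array([[np.cos(a),-np.sin(a)],[np.sin(a),np.cos(a)]]);out=[]
    for n,p,l in L:
        w=np.r_[R@np.array(l[:2])+[x,y],l[2]]
        raw=(160+p[0]/4,150+p[1]/4) if n=="top" else (195+(p[0]-400)/5,130+p[1]/5)
        out.append((n,raw,w))
    return out
def res(q):
    o=pts(q);e=[]
    for n in("top","side"):
        s=[k for k in o if k[0]==n]
        e.append((proj(n,[k[2] for k in s])-np.array([k[1] for k in s])).ravel())
    return np.concatenate(e)
s=least_squares(res,[.5,.2,np.radians(60),.17,.21,-.04,0],loss="soft_l1")
q=s.x;print(np.round(q,4),np.degrees(q[2]),np.degrees(q[6]));print(np.round(res(q).reshape(-1,2),1).tolist())
E
python3 fit.py
```

```text
[ 0.608   0.1099  1.22    0.1638  0.1921 -0.0262 -0.009 ] 69.90002739245048 -0.5134869884296619
[[0.6, 0.7], [-0.4, 1.6], [-0.8, -0.1], [0.9, 0.6], [-0.6, -0.6], [1.0, -1.9], [-0.1, -0.9], [0.1, -0.7], [0.3, -0.5], [-0.3, -0.0], [0.1, -1.7], [-0.4, 0.5], [-0.0, 0.1], [-0.2, 0.5], [0.1, 0.2], [-0.6, -0.1], [0.0, -0.2], [-0.2, 0.3], [-0.3, -0.2]]
```

>>> jog_arm:
  increments:
    - {"tx": -0.756,"ty": -0.683}
    - {"tx": -0.756,"ty": -0.683}
    - {"tx": -0.756,"ty": -0.683}
    - {"tx": -0.756,"ty": -0.683}
    - {"tx": -0.756,"ty": -0.683}
    - {"tx": -0.756,"ty": -0.683}
    - {"tx": -0.756,"ty": -0.683}
    - {"tx": -0.756,"ty": -0.683}
  gripper: 1

```text
invalid input
```

>>> jog_arm:
  increments:
    - {"tx": -0.756,"ty": -0.683}
    - {"tx": -0.756,"ty": -0.683}
    - {"tx": -0.756,"ty": -0.683}
    - {"tx": -0.756,"ty": -0.683}
    - {"tx": -0.756,"ty": -0.683}
    - {"tx": -0.756,"ty": -0.683}
    - {"tx": -0.756,"ty": -0.683}
    - {"tx": -0.756,"ty": -0.683}

```text
invalid input
```

>>> jog_arm:
  increments:
    - {"tx": -0.756,"ty": -0.683}
    - {"tx": -0.756,"ty": -0.683}
    - {"tx": -0.756,"ty": -0.683}
    - {"tx": -0.756,"ty": -0.683}
    - {"tx": -0.756,"ty": -0.683}
    - {"tx": -0.756,"ty": -0.683}
    - {"tx": -0.756,"ty": -0.683}
    - {"tx": -0.756,"ty": -0.683}

```text
invalid input
```

>>> jog_arm:
  increments:
    - {"az": -1}
    - {"az": -1}
    - {"az": -1}
    - {"az": -1}
    - {"az": -1}
    - {"az": -1}
    - {"az": -1}
    - {"az": -1}

```text
invalid input
```

>>> jog_arm:
  increments:
    - {"az": -1}
    - {"az": -1}
    - {"az": -1}
    - {"az": -1}
    - {"az": -1}
    - {"az": -1}
    - {}
    - {}

```text
invalid input
```

Run:
```python
from h import *
s=telemetry.read_state();a=eyes.grab_frame("wrist")
np.savez("w1.npz",R=s["eef_rot"],p=s["tcp_pos"],im=a)
cv2.imwrite("pics/w1.png",np.clip(cv2.resize(a,(800,600),interpolation=cv2.INTER_CUBIC)*1.4,0,255))
print(s["t"],s["tcp_pos"],s["eef_rot"],s["ft_force"],s["joint_positions"])
```

```text
0.1 [0.1414088 0.5569422 0.3019164] [[-9.69196699e-01  2.46286983e-01 -6.93332134e-04]
 [ 2.46287743e-01  9.69195737e-01 -1.40411727e-03]
 [ 3.26158743e-04 -1.53162503e-03 -9.99998774e-01]] [0.50001023 0.84319383 0.31443159] [ 6.39234648e+01  1.03958721e+01  9.21260545e+01  3.25422319e-04
  7.75677962e+01 -1.18186709e+01][ WARN:0@1.566] global loadsave.cpp:1063 imwrite_ Unsupported depth image for selected encoder is fallbacked to CV_8U.
```

View pics/w1.png

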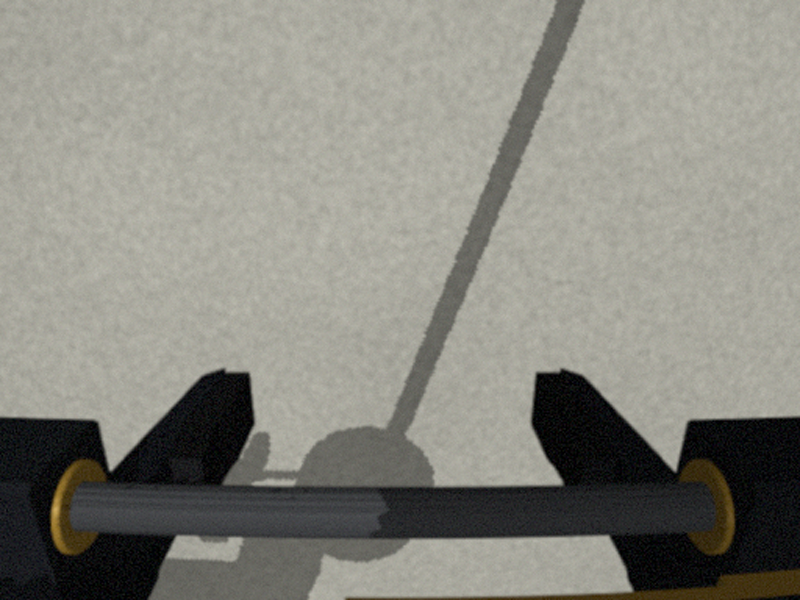

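The calls were refused and nothing moved: the wrist picture shows bare bench and the open fingers at (230,400) and (560,400). I'll retry with all six keys in each row.

>>> jog_arm:
  increments:
    - {"tx": -0.756,"ty": -0.683,"tz": 0,"ax": 0,"ay": 0,"az": 0}
    - {"tx": -0.756,"ty": -0.683,"tz": 0,"ax": 0,"ay": 0,"az": 0}
    - {"tx": -0.756,"ty": -0.683,"tz": 0,"ax": 0,"ay": 0,"az": 0}
    - {"tx": -0.756,"ty": -0.683,"tz": 0,"ax": 0,"ay": 0,"az": 0}
    - {"tx": -0.756,"ty": -0.683,"tz": 0,"ax": 0,"ay": 0,"az": 0}
    - {"tx": -0.756,"ty": -0.683,"tz": 0,"ax": 0,"ay": 0,"az": 0}
    - {"tx": -0.756,"ty": -0.683,"tz": 0,"ax": 0,"ay": 0,"az": 0}
    - {"tx": -0.756,"ty": -0.683,"tz": 0,"ax": 0,"ay": 0,"az": 0}
  gripper: 1

```text
t: 0.82
tcp_pos: [0.2774, 0.3524, 0.3026]
eef_rot: [[-0.969, 0.246, -0.0], [0.246, 0.969, -0.0], [0.0, -0.0, -1.0]]
ft_force: [-0.2, -0.4, 0.2]
width: 0.0366
finger_force: 0.0
```

>>> jog_arm:
  increments:
    - {"tx": -0.756,"ty": -0.683,"tz": 0,"ax": 0,"ay": 0,"az": 0}
    - {"tx": -0.756,"ty": -0.683,"tz": 0,"ax": 0,"ay": 0,"az": 0}
    - {"tx": -0.756,"ty": -0.683,"tz": 0,"ax": 0,"ay": 0,"az": 0}
    - {"tx": -0.756,"ty": -0.683,"tz": 0,"ax": 0,"ay": 0,"az": 0}
    - {"tx": -0.756,"ty": -0.683,"tz": 0,"ax": 0,"ay": 0,"az": 0}
    - {"tx": -0.756,"ty": -0.683,"tz": 0,"ax": 0,"ay": 0,"az": 0}
    - {"tx": -0.756,"ty": -0.683,"tz": 0,"ax": 0,"ay": 0,"az": 0}
    - {"tx": -0.756,"ty": -0.683,"tz": 0,"ax": 0,"ay": 0,"az": 0}

```text
t: 1.48
tcp_pos: [0.413, 0.1488, 0.3027]
eef_rot: [[-0.969, 0.246, 0.0], [0.246, 0.969, 0.0], [-0.0, 0.0, -1.0]]
ft_force: [0.6, -0.1, -0.7]
width: 0.0007
finger_force: 0.0
```

>>> jog_arm:
  increments:
    - {"tx": -0.756,"ty": -0.683,"tz": 0,"ax": 0,"ay": 0,"az": 0}
    - {"tx": -0.756,"ty": -0.683,"tz": 0,"ax": 0,"ay": 0,"az": 0}
    - {"tx": -0.756,"ty": -0.683,"tz": 0,"ax": 0,"ay": 0,"az": 0}
    - {"tx": -0.756,"ty": -0.683,"tz": 0,"ax": 0,"ay": 0,"az": 0}
    - {"tx": -0.756,"ty": -0.683,"tz": 0,"ax": 0,"ay": 0,"az": 0}
    - {"tx": -0.756,"ty": -0.683,"tz": 0,"ax": 0,"ay": 0,"az": 0}
    - {"tx": -0.756,"ty": -0.683,"tz": 0,"ax": 0,"ay": 0,"az": 0}
    - {"tx": -0.756,"ty": -0.683,"tz": 0,"ax": 0,"ay": 0,"az": 0}

```text
t: 2.15
tcp_pos: [0.5485, -0.0547, 0.3024]
eef_rot: [[-0.969, 0.246, -0.001], [0.246, 0.969, 0.0], [0.001, 0.0, -1.0]]
ft_force: [0.3, 1.4, -0.1]
width: 0.0004
finger_force: 0.0
```

>>> jog_arm:
  increments:
    - {"tx": 0,"ty": 0,"tz": 0,"ax": 0,"ay": 0,"az": -1}
    - {"tx": 0,"ty": 0,"tz": 0,"ax": 0,"ay": 0,"az": -1}
    - {"tx": 0,"ty": 0,"tz": 0,"ax": 0,"ay": 0,"az": -1}
    - {"tx": 0,"ty": 0,"tz": 0,"ax": 0,"ay": 0,"az": -1}
    - {"tx": 0,"ty": 0,"tz": 0,"ax": 0,"ay": 0,"az": -1}
    - {"tx": 0,"ty": 0,"tz": 0,"ax": 0,"ay": 0,"az": -1}
    - {"tx": 0,"ty": 0,"tz": 0,"ax": 0,"ay": 0,"az": -1}
    - {"tx": 0,"ty": 0,"tz": 0,"ax": 0,"ay": 0,"az": -1}

```text
t: 2.82
tcp_pos: [0.5479, -0.0533, 0.3024]
eef_rot: [[-0.829, -0.56, -0.001], [-0.56, 0.829, 0.0], [0.0, 0.001, -1.0]]
ft_force: [-1.2, 1.4, 0.3]
width: 0.0006
finger_force: 0.0
```

>>> jog_arm:
  increments:
    - {"tx": 0,"ty": 0,"tz": 0,"ax": 0,"ay": 0,"az": -1}
    - {"tx": 0,"ty": 0,"tz": 0,"ax": 0,"ay": 0,"az": -1}
    - {"tx": 0,"ty": 0,"tz": 0,"ax": 0,"ay": 0,"az": -1}
    - {"tx": 0,"ty": 0,"tz": 0,"ax": 0,"ay": 0,"az": -1}
    - {"tx": 0,"ty": 0,"tz": 0,"ax": 0,"ay": 0,"az": -1}
    - {"tx": 0,"ty": 0,"tz": 0,"ax": 0,"ay": 0,"az": -1}
    - {"tx": 0,"ty": 0,"tz": 0,"ax": 0,"ay": 0,"az": 0}
    - {"tx": 0,"ty": 0,"tz": 0,"ax": 0,"ay": 0,"az": 0}

```text
t: 3.48
tcp_pos: [0.5479, -0.0533, 0.3024]
eef_rot: [[-0.349, -0.937, -0.001], [-0.937, 0.349, 0.0], [0.0, 0.001, -1.0]]
ft_force: [-0.4, -0.3, -0.1]
width: 0.0004
finger_force: 0.0
```

>>> jog_arm:
  increments:
    - {"tx": 0,"ty": 0,"tz": 0.843,"ax": 0,"ay": 0,"az": 0}
    - {"tx": 0,"ty": 0,"tz": 0.843,"ax": 0,"ay": 0,"az": 0}
    - {"tx": 0,"ty": 0,"tz": 0.843,"ax": 0,"ay": 0,"az": 0}
    - {"tx": 0,"ty": 0,"tz": 0.843,"ax": 0,"ay": 0,"az": 0}
    - {"tx": 0,"ty": 0,"tz": 0.843,"ax": 0,"ay": 0,"az": 0}
    - {"tx": 0,"ty": 0,"tz": 0.843,"ax": 0,"ay": 0,"az": 0}
    - {"tx": 0,"ty": 0,"tz": 0.843,"ax": 0,"ay": 0,"az": 0}
    - {"tx": 0,"ty": 0,"tz": 0.843,"ax": 0,"ay": 0,"az": 0}

```text
t: 4.15
tcp_pos: [0.548, -0.0533, 0.0992]
eef_rot: [[-0.349, -0.937, 0.0], [-0.937, 0.349, -0.0], [0.0, -0.0, -1.0]]
ft_force: [0.1, 0.3, -0.9]
width: 0.0007
finger_force: 0.0
```

>>> jog_arm:
  increments:
    - {"tx": -0.167,"ty": 0,"tz": 0,"ax": 0,"ay": 0,"az": 0}
    - {"tx": -0.167,"ty": 0,"tz": 0,"ax": 0,"ay": 0,"az": 0}
    - {"tx": -0.167,"ty": 0,"tz": 0,"ax": 0,"ay": 0,"az": 0}
    - {"tx": -0.167,"ty": 0,"tz": 0,"ax": 0,"ay": 0,"az": 0}
    - {"tx": -0.167,"ty": 0,"tz": 0,"ax": 0,"ay": 0,"az": 0}
    - {"tx": -0.167,"ty": 0,"tz": 0,"ax": 0,"ay": 0,"az": 0}
    - {"tx": -0.167,"ty": 0,"tz": 0,"ax": 0,"ay": 0,"az": 0}
    - {"tx": -0.167,"ty": 0,"tz": 0,"ax": 0,"ay": 0,"az": 0}

```text
t: 4.82
tcp_pos: [0.5628, -0.016, 0.1016]
eef_rot: [[-0.346, -0.938, 0.002], [-0.938, 0.346, -0.002], [0.001, -0.002, -1.0]]
ft_force: [-1.5, -5.1, 4.5]
width: 0.0005
finger_force: 2.6
```

Run:
```python
from h import *
a=eyes.grab_frame("top")[150:245,160:260];b=eyes.grab_frame("side")[130:235,195:275]
A=cv2.resize(b,(400,525),interpolation=2);B=cv2.resize(a,(400,380),interpolation=2)
o=np.zeros((525,800,3),np.uint8);o[:380,:400]=B;o[:,400:]=A
cv2.imwrite("pics/c2.png",cv2.convertScaleAbs(o,alpha=1.6))
print(telemetry.read_state()["ft_force"])
```

```text
[ 0.13047976 -0.31763447  0.21863419]
```

View pics/c2.png

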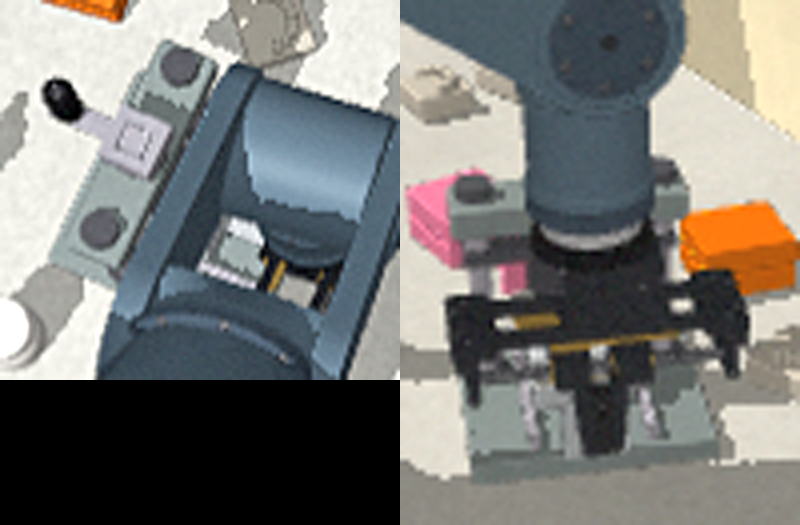

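The gripper is touching the push plate: the side panel shows the fingers at (603,420) in front of it, with about 5 N while sliding. I'll continue slowly.

>>> jog_arm:
  increments:
    - {"tx": -0.06,"ty": 0,"tz": 0,"ax": 0,"ay": 0,"az": 0}
    - {"tx": -0.06,"ty": 0,"tz": 0,"ax": 0,"ay": 0,"az": 0}
    - {"tx": -0.06,"ty": 0,"tz": 0,"ax": 0,"ay": 0,"az": 0}
    - {"tx": -0.06,"ty": 0,"tz": 0,"ax": 0,"ay": 0,"az": 0}
    - {"tx": -0.06,"ty": 0,"tz": 0,"ax": 0,"ay": 0,"az": 0}
    - {"tx": -0.06,"ty": 0,"tz": 0,"ax": 0,"ay": 0,"az": 0}
    - {"tx": -0.06,"ty": 0,"tz": 0,"ax": 0,"ay": 0,"az": 0}
    - {"tx": -0.06,"ty": 0,"tz": 0,"ax": 0,"ay": 0,"az": 0}

```text
t: 5.58
tcp_pos: [0.567, -0.0028, 0.1007]
eef_rot: [[-0.347, -0.938, 0.0], [-0.938, 0.347, -0.001], [0.001, -0.0, -1.0]]
ft_force: [-1.2, -5.8, 3.6]
width: 0.0001
finger_force: 2.6
```

>>> jog_arm:
  increments:
    - {"tx": -0.02,"ty": 0,"tz": 0,"ax": 0,"ay": 0,"az": 0}
    - {"tx": -0.02,"ty": 0,"tz": 0,"ax": 0,"ay": 0,"az": 0}
    - {"tx": -0.02,"ty": 0,"tz": 0,"ax": 0,"ay": 0,"az": 0}
    - {"tx": -0.02,"ty": 0,"tz": 0,"ax": 0,"ay": 0,"az": 0}
    - {"tx": -0.02,"ty": 0,"tz": 0,"ax": 0,"ay": 0,"az": 0}
    - {"tx": -0.02,"ty": 0,"tz": 0,"ax": 0,"ay": 0,"az": 0}
    - {"tx": -0.02,"ty": 0,"tz": 0,"ax": 0,"ay": 0,"az": 0}
    - {"tx": -0.02,"ty": 0,"tz": 0,"ax": 0,"ay": 0,"az": 0}

```text
t: 6.25
tcp_pos: [0.5687, 0.0018, 0.1006]
eef_rot: [[-0.346, -0.938, 0.0], [-0.938, 0.346, -0.001], [0.0, -0.0, -1.0]]
ft_force: [-1.5, -5.0, 3.9]
width: 0.0003
finger_force: 2.6
```

>>> jog_arm:
  increments:
    - {"tx": -0.015,"ty": 0,"tz": 0,"ax": 0,"ay": 0,"az": 0}
    - {"tx": -0.015,"ty": 0,"tz": 0,"ax": 0,"ay": 0,"az": 0}
    - {"tx": -0.015,"ty": 0,"tz": 0,"ax": 0,"ay": 0,"az": 0}
    - {"tx": -0.015,"ty": 0,"tz": 0,"ax": 0,"ay": 0,"az": 0}
    - {"tx": -0.015,"ty": 0,"tz": 0,"ax": 0,"ay": 0,"az": 0}
    - {"tx": -0.015,"ty": 0,"tz": 0,"ax": 0,"ay": 0,"az": 0}
    - {"tx": -0.015,"ty": 0,"tz": 0,"ax": 0,"ay": 0,"az": 0}
    - {"tx": -0.015,"ty": 0,"tz": 0,"ax": 0,"ay": 0,"az": 0}

```text
t: 6.92
tcp_pos: [0.5691, 0.0029, 0.1007]
eef_rot: [[-0.346, -0.938, -0.002], [-0.938, 0.346, -0.004], [0.005, 0.001, -1.0]]
ft_force: [-7.0, -18.0, 8.3]
width: 0.0005
finger_force: 10.0
```

The flask is home: 19 N against the stop, and the position agrees with the fit. I'll back off, rise and open the gripper.

>>> jog_arm:
  increments:
    - {"tx": 0.4,"ty": 0,"tz": 0,"ax": 0,"ay": 0,"az": 0}
    - {"tx": 0.9,"ty": 0,"tz": 0,"ax": 0,"ay": 0,"az": 0}
    - {"tx": 0.2,"ty": 0,"tz": -0.9,"ax": 0,"ay": 0,"az": 0}
    - {"tx": 0,"ty": 0,"tz": -1,"ax": 0,"ay": 0,"az": 0}
    - {"tx": 0,"ty": 0,"tz": -1,"ax": 0,"ay": 0,"az": 0}
    - {"tx": 0,"ty": 0,"tz": -1,"ax": 0,"ay": 0,"az": 0}
    - {"tx": 0,"ty": 0,"tz": -1,"ax": 0,"ay": 0,"az": 0}
    - {"tx": 0,"ty": 0,"tz": -1,"ax": 0,"ay": 0,"az": 0}

```text
t: 7.58
tcp_pos: [0.5538, -0.036, 0.2784]
eef_rot: [[-0.346, -0.938, -0.0], [-0.938, 0.346, 0.002], [-0.001, 0.001, -1.0]]
ft_force: [1.2, 0.5, -0.4]
width: 0.0002
finger_force: 0.0
```

>>> jog_arm:
  increments:
    - {"tx": 0,"ty": 0,"tz": -1,"ax": 0,"ay": 0,"az": 0}
    - {"tx": 0,"ty": 0,"tz": -1,"ax": 0,"ay": 0,"az": 0}
    - {"tx": 0,"ty": 0,"tz": -0.6,"ax": 0,"ay": 0,"az": 0}
    - {"tx": 0,"ty": 0,"tz": 0,"ax": 0,"ay": 0,"az": 0}
    - {"tx": 0,"ty": 0,"tz": 0,"ax": 0,"ay": 0,"az": 0}
    - {"tx": 0,"ty": 0,"tz": 0,"ax": 0,"ay": 0,"az": 0}
    - {"tx": 0,"ty": 0,"tz": 0,"ax": 0,"ay": 0,"az": 0}
    - {"tx": 0,"ty": 0,"tz": 0,"ax": 0,"ay": 0,"az": 0}
  gripper: -1

```text
t: 8.25
tcp_pos: [0.5536, -0.0363, 0.3534]
eef_rot: [[-0.346, -0.938, -0.003], [-0.938, 0.346, 0.001], [-0.0, 0.003, -1.0]]
ft_force: [-0.2, 0.5, 0.5]
width: 0.0515
finger_force: 0.0
```

Run:
```python
from h import *
T=eyes.grab_frame("top");S=eyes.grab_frame("side")
a=T[155:225,160:260];b=S[130:225,200:280]
A=cv2.resize(b,(400,475),interpolation=2);B=cv2.resize(a,(400,280),interpolation=2)
# predicted handle marks only printed
o=np.zeros((475,800,3),np.uint8);o[:280,:400]=B;o[:,400:]=A
cv2.imwrite("pics/c3.png",cv2.convertScaleAbs(o,alpha=1.6))
s=telemetry.read_state();print(s["t"],s["tcp_pos"],s["eef_rot"],s["joint_positions"])
h=np.array([.608,.1099,0])+.05*np.array([np.cos(1.211),np.sin(1.211),0]);
d=s["eef_rot"].T@(h+[0,0,.263]-s["tcp_pos"]);print(h,d,d/.03)
```

```text
8.35 [ 0.55390546 -0.03643653  0.35407524] [[-3.46190984e-01 -9.38161766e-01 -2.07463134e-03]
 [-9.38164059e-01  3.46190232e-01  7.22685749e-04]
 [ 4.02209664e-05  2.19653185e-03 -9.99997587e-01]] [-1.60188246e+01  5.61358145e+00  9.14305639e+01  7.04848760e-03
  8.30815333e+01 -1.75765164e+02]
[0.62560418 0.15669843 0.        ] [-0.20601739 -0.00060361  0.09106584] [-6.86724643 -0.02012034  3.03552815]
```

View pics/c3.png

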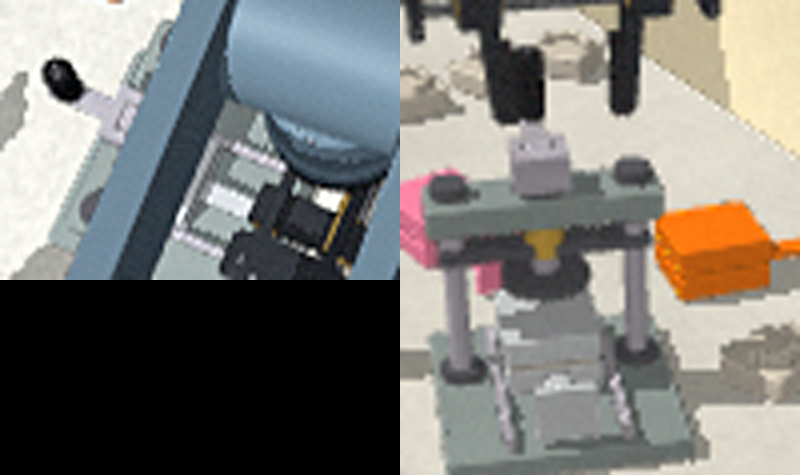

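The view shows the flask under the plate, with its front edge at side (550,385) and no sideways offset. The handle at (62,80) hasn't moved. I'll go over it and descend.

>>> jog_arm:
  increments:
    - {"tx": -0.9,"ty": 0,"tz": 0,"ax": 0,"ay": 0,"az": 0}
    - {"tx": -0.9,"ty": 0,"tz": 0,"ax": 0,"ay": 0,"az": 0}
    - {"tx": -0.9,"ty": 0,"tz": 0,"ax": 0,"ay": 0,"az": 0}
    - {"tx": -0.9,"ty": 0,"tz": 0,"ax": 0,"ay": 0,"az": 0}
    - {"tx": -0.9,"ty": 0,"tz": 0,"ax": 0,"ay": 0,"az": 0}
    - {"tx": -0.9,"ty": 0,"tz": 0,"ax": 0,"ay": 0,"az": 0}
    - {"tx": -0.9,"ty": -0.02,"tz": 0,"ax": 0,"ay": 0,"az": 0}
    - {"tx": -0.57,"ty": 0,"tz": 0,"ax": 0,"ay": 0,"az": 0}

```text
t: 9.02
tcp_pos: [0.6265, 0.159, 0.3546]
eef_rot: [[-0.345, -0.939, -0.001], [-0.939, 0.345, 0.001], [-0.0, 0.001, -1.0]]
ft_force: [-0.3, 0.2, 0.6]
width: 0.0881
finger_force: 0.0
```

>>> jog_arm:
  increments:
    - {"tx": 0,"ty": 0,"tz": 0.2,"ax": 0,"ay": 0,"az": 0}
    - {"tx": 0,"ty": 0,"tz": 0.5,"ax": 0,"ay": 0,"az": 0}
    - {"tx": 0,"ty": 0,"tz": 0.5,"ax": 0,"ay": 0,"az": 0}
    - {"tx": 0,"ty": 0,"tz": 0.5,"ax": 0,"ay": 0,"az": 0}
    - {"tx": 0,"ty": 0,"tz": 0.5,"ax": 0,"ay": 0,"az": 0}
    - {"tx": 0,"ty": 0,"tz": 0.4,"ax": 0,"ay": 0,"az": 0}
    - {"tx": 0,"ty": 0,"tz": 0.3,"ax": 0,"ay": 0,"az": 0}
    - {"tx": 0,"ty": 0,"tz": 0.1,"ax": 0,"ay": 0,"az": 0}

```text
t: 9.68
tcp_pos: [0.6253, 0.156, 0.2631]
eef_rot: [[-0.347, -0.938, -0.003], [-0.938, 0.347, -0.0], [0.001, 0.003, -1.0]]
ft_force: [0.6, -0.2, 0.6]
width: 0.0885
finger_force: 0.0
```

Run:
```python
from h import *
T=eyes.grab_frame("top");S=eyes.grab_frame("side")
a=T[155:225,160:260];b=S[110:200,215:290]
A=cv2.resize(b,(400,480),interpolation=2);B=cv2.resize(a,(400,280),interpolation=2)
o=np.zeros((480,800,3),np.uint8);o[:280,:400]=B;o[:,400:]=A
cv2.imwrite("pics/c4.png",cv2.convertScaleAbs(o,alpha=2.2))
s=telemetry.read_state();print(s["t"],s["tcp_pos"],s["width"],s["ft_force"])
h=np.array([.608,.1099,0])+.05*np.array([np.cos(1.211),np.sin(1.211),0]);
print(s["eef_rot"].T@(h+[0,0,.263]-s["tcp_pos"]))
```

```text
9.7833 [0.62590203 0.15627166 0.26471798] 0.08815783034702572 [0.34793523 0.40368889 0.70456122]
[-0.00029809  0.00042533  0.00171829]
```

View pics/c4.png

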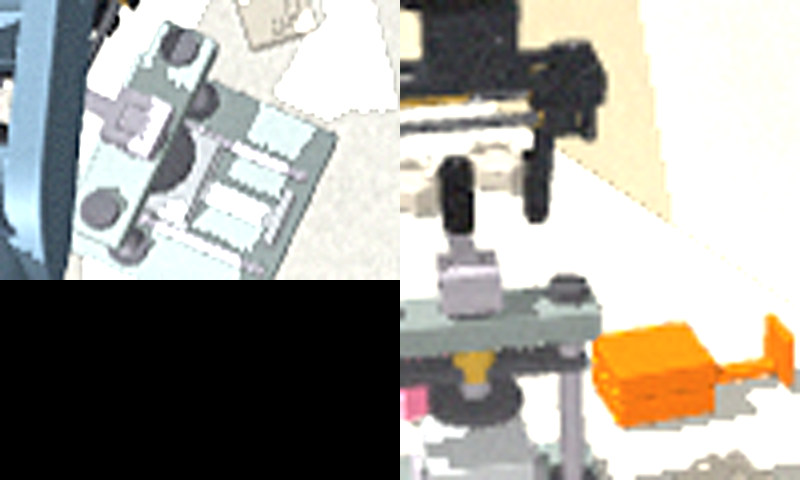

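The handle at side (457,195) stands between the fingers, the right one being at (537,180). Closing the gripper.

>>> jog_arm:
  increments:
    - {"tx": 0,"ty": 0,"tz": 0,"ax": 0,"ay": 0,"az": 0}
    - {"tx": 0,"ty": 0,"tz": 0,"ax": 0,"ay": 0,"az": 0}
    - {"tx": 0,"ty": 0,"tz": 0,"ax": 0,"ay": 0,"az": 0}
    - {"tx": 0,"ty": 0,"tz": 0,"ax": 0,"ay": 0,"az": 0}
    - {"tx": 0,"ty": 0,"tz": 0,"ax": 0,"ay": 0,"az": 0}
    - {"tx": 0,"ty": 0,"tz": 0,"ax": 0,"ay": 0,"az": 0}
    - {"tx": 0,"ty": 0,"tz": 0,"ax": 0,"ay": 0,"az": 0}
    - {"tx": 0,"ty": 0,"tz": 0,"ax": 0,"ay": 0,"az": 0}
  gripper: 1

```text
t: 10.45
tcp_pos: [0.6261, 0.1566, 0.2654]
eef_rot: [[-0.346, -0.938, 0.0], [-0.938, 0.346, -0.0], [0.0, -0.0, -1.0]]
ft_force: [0.1, 0.0, -0.1]
width: 0.0371
finger_force: 0.0
```

>>> jog_arm:
  increments:
    - {"tx": 0,"ty": 0,"tz": 0,"ax": 0,"ay": 0,"az": 0}
    - {"tx": 0,"ty": 0,"tz": 0,"ax": 0,"ay": 0,"az": 0}
    - {"tx": 0,"ty": 0,"tz": 0,"ax": 0,"ay": 0,"az": 0}
    - {"tx": 0,"ty": 0,"tz": 0,"ax": 0,"ay": 0,"az": 0}
    - {"tx": 0,"ty": 0,"tz": 0,"ax": 0,"ay": 0,"az": 0}
    - {"tx": 0,"ty": 0,"tz": 0,"ax": 0,"ay": 0,"az": 0}
    - {"tx": 0,"ty": 0,"tz": 0,"ax": 0,"ay": 0,"az": 0}
    - {"tx": 0,"ty": 0,"tz": 0,"ax": 0,"ay": 0,"az": 0}

```text
t: 11.12
tcp_pos: [0.6261, 0.1566, 0.2653]
eef_rot: [[-0.346, -0.938, -0.0], [-0.938, 0.346, 0.0], [0.0, 0.0, -1.0]]
ft_force: [0.1, 0.2, -1.2]
width: 0.0211
finger_force: 30.0
```

Run:
```python
from h import *
s=telemetry.read_state();print(s["t"],s["tcp_pos"],s["width"],s["ft_force"],s["wrist_torque"],s["finger_force"])
th=np.radians(15*np.arange(0,25))
# clockwise from above, handle local (50cos,-50sin) ; tool x=-press x, tool y = -press y ... check
R=s["eef_rot"];print(R)
c=np.array([.608,.1099]);
yaw=np.arctan2(-R[1,0],-R[0,0])
P=.05*np.c_[np.cos(yaw-th),np.sin(yaw-th)]
d=np.c_[np.diff(P,axis=0),np.zeros(24)]@R
print(np.round(d[:,:2]/.03,3).tolist())
```

```text
11.1167 [0.62612329 0.15659945 0.26532993] 0.02110463877704073 [ 0.14410385  0.21069233 -1.15556904] [ 0.04499086  0.0903049  -0.01531068] 29.99991280026734
[[-3.46206677e-01 -9.38158258e-01 -1.37488362e-04]
 [-9.38158268e-01  3.46206677e-01  2.79559374e-05]
 [ 2.13722952e-05  1.38664375e-04 -9.99999990e-01]]
[[0.057, -0.431], [0.167, -0.402], [0.265, -0.345], [0.345, -0.265], [0.402, -0.167], [0.431, -0.057], [0.431, 0.057], [0.402, 0.167], [0.345, 0.265], [0.265, 0.345], [0.167, 0.402], [0.057, 0.431], [-0.057, 0.431], [-0.167, 0.402], [-0.265, 0.345], [-0.345, 0.265], [-0.402, 0.167], [-0.431, 0.057], [-0.431, -0.057], [-0.402, -0.167], [-0.345, -0.265], [-0.265, -0.345], [-0.167, -0.402], [-0.057, -0.431]]
```

>>> jog_arm:
  increments:
    - {"tx": 0.057,"ty": -0.431,"tz": 0,"ax": 0,"ay": 0,"az": 0}
    - {"tx": 0.167,"ty": -0.402,"tz": 0,"ax": 0,"ay": 0,"az": 0}
    - {"tx": 0.265,"ty": -0.345,"tz": 0,"ax": 0,"ay": 0,"az": 0}
    - {"tx": 0.345,"ty": -0.265,"tz": 0,"ax": 0,"ay": 0,"az": 0}
    - {"tx": 0.402,"ty": -0.167,"tz": 0,"ax": 0,"ay": 0,"az": 0}
    - {"tx": 0.431,"ty": -0.057,"tz": 0,"ax": 0,"ay": 0,"az": 0}
    - {"tx": 0.431,"ty": 0.057,"tz": 0,"ax": 0,"ay": 0,"az": 0}
    - {"tx": 0.402,"ty": 0.167,"tz": 0,"ax": 0,"ay": 0,"az": 0}

```text
t: 11.78
tcp_pos: [0.641, 0.0722, 0.2653]
eef_rot: [[-0.346, -0.938, 0.001], [-0.938, 0.346, 0.003], [-0.003, 0.0, -1.0]]
ft_force: [0.8, 8.0, -2.4]
width: 0.021
finger_force: 30.0
```

```bash
cat > st.py <<'E'
from h import *
s=telemetry.read_state();R=s["eef_rot"];c=np.array([.608,.1099,0])
v=R.T@(s["tcp_pos"]-c);f=R.T@s["ft_force"]
ang=np.degrees(np.arctan2(-v[1],-v[0]))  # press angle; cw negative
e=np.array([v[0],v[1]])/np.hypot(v[0],v[1])
t=np.array([-e[1],e[0]])
# cw from above: press angle decreasing
a=np.radians(ang);tcw=np.array([np.sin(a),-np.cos(a)])*np.array([-1,1])
print("t %.2f cw %.1f rad %.1f mm z %.4f | F resist %.1f radial_out %.1f up %.1f vel %.0f w %.4f"%(s["t"],-ang%360,1e3*np.hypot(v[0],v[1]),s["tcp_pos"][2],-f[:2]@tcw,f[:2]@e,s["ft_force"][2],0,s["width"]))
E
python3 st.py
```

```text
t 11.78 cw 242.2 rad 49.7 mm z 0.2653 | F resist -7.9 radial_out -5.5 up -2.4 vel 0 w 0.0210
```

```bash
sed -i 's/np.arctan2(-v\[1\],-v\[0\])/np.arctan2(v[1],-v[0])/; s/\*np.array(\[-1,1\])$/*np.array([-1,1])/' st.py; python3 st.py
```

```text
t 11.78 cw 117.8 rad 49.7 mm z 0.2653 | F resist 5.9 radial_out -5.5 up -2.4 vel 0 w 0.0210
```

>>> jog_arm:
  increments:
    - {"tx": 0.345,"ty": 0.265,"tz": 0,"ax": 0,"ay": 0,"az": 0}
    - {"tx": 0.265,"ty": 0.345,"tz": 0,"ax": 0,"ay": 0,"az": 0}
    - {"tx": 0.167,"ty": 0.402,"tz": 0,"ax": 0,"ay": 0,"az": 0}
    - {"tx": 0.057,"ty": 0.431,"tz": 0,"ax": 0,"ay": 0,"az": 0}
    - {"tx": -0.057,"ty": 0.431,"tz": 0,"ax": 0,"ay": 0,"az": 0}
    - {"tx": -0.167,"ty": 0.402,"tz": 0,"ax": 0,"ay": 0,"az": 0}
    - {"tx": -0.265,"ty": 0.345,"tz": 0,"ax": 0,"ay": 0,"az": 0}
    - {"tx": -0.345,"ty": 0.265,"tz": 0,"ax": 0,"ay": 0,"az": 0}

```text
t: 12.45
tcp_pos: [0.5589, 0.0998, 0.2655]
eef_rot: [[-0.347, -0.938, -0.001], [-0.938, 0.347, -0.003], [0.003, -0.001, -1.0]]
ft_force: [1.7, -6.6, -1.4]
width: 0.0214
finger_force: 30.0
```

```bash
python3 st.py
```

```text
t 12.45 cw 237.1 rad 50.5 mm z 0.2655 | F resist 6.8 radial_out -0.2 up -1.4 vel 0 w 0.0214
```

>>> jog_arm:
  increments:
    - {"tx": -0.402,"ty": 0.167,"tz": 0,"ax": 0,"ay": 0,"az": 0}
    - {"tx": -0.431,"ty": 0.057,"tz": 0,"ax": 0,"ay": 0,"az": 0}
    - {"tx": -0.431,"ty": -0.057,"tz": 0,"ax": 0,"ay": 0,"az": 0}
    - {"tx": -0.402,"ty": -0.167,"tz": 0,"ax": 0,"ay": 0,"az": 0}
    - {"tx": -0.345,"ty": -0.265,"tz": 0,"ax": 0,"ay": 0,"az": 0}
    - {"tx": -0.265,"ty": -0.345,"tz": 0,"ax": 0,"ay": 0,"az": 0}
    - {"tx": -0.167,"ty": -0.402,"tz": 0,"ax": 0,"ay": 0,"az": 0}
    - {"tx": -0.057,"ty": -0.431,"tz": 0,"ax": 0,"ay": 0,"az": 0}

```text
t: 13.12
tcp_pos: [0.6253, 0.1572, 0.2652]
eef_rot: [[-0.345, -0.939, -0.004], [-0.939, 0.345, -0.0], [0.002, 0.003, -1.0]]
ft_force: [-7.7, -3.3, 1.9]
width: 0.0211
finger_force: 30.0
```

```bash
python3 st.py
```

```text
t 13.12 cw 358.9 rad 49.9 mm z 0.2652 | F resist 6.2 radial_out -5.7 up 1.9 vel 0 w 0.0211
```

>>> jog_arm:
  increments:
    - {"tx": 0.057,"ty": -0.431,"tz": 0,"ax": 0,"ay": 0,"az": 0}
    - {"tx": 0.167,"ty": -0.402,"tz": 0,"ax": 0,"ay": 0,"az": 0}
    - {"tx": 0.265,"ty": -0.345,"tz": 0,"ax": 0,"ay": 0,"az": 0}
    - {"tx": 0.345,"ty": -0.265,"tz": 0,"ax": 0,"ay": 0,"az": 0}
    - {"tx": 0.402,"ty": -0.167,"tz": 0,"ax": 0,"ay": 0,"az": 0}
    - {"tx": 0.431,"ty": -0.057,"tz": 0,"ax": 0,"ay": 0,"az": 0}
    - {"tx": 0.431,"ty": 0.057,"tz": 0,"ax": 0,"ay": 0,"az": 0}
    - {"tx": 0.402,"ty": 0.167,"tz": 0,"ax": 0,"ay": 0,"az": 0}

```text
t: 13.78
tcp_pos: [0.641, 0.0722, 0.2653]
eef_rot: [[-0.346, -0.938, 0.001], [-0.938, 0.346, 0.003], [-0.003, 0.0, -1.0]]
ft_force: [-0.0, 8.8, -1.8]
width: 0.0212
finger_force: 30.0
```

```bash
python3 st.py
```

```text
t 13.78 cw 117.8 rad 49.6 mm z 0.2653 | F resist 5.8 radial_out -6.5 up -1.8 vel 0 w 0.0212
```

>>> jog_arm:
  increments:
    - {"tx": 0.345,"ty": 0.265,"tz": 0,"ax": 0,"ay": 0,"az": 0}
    - {"tx": 0.265,"ty": 0.345,"tz": 0,"ax": 0,"ay": 0,"az": 0}
    - {"tx": 0.167,"ty": 0.402,"tz": 0,"ax": 0,"ay": 0,"az": 0}
    - {"tx": 0.057,"ty": 0.431,"tz": 0,"ax": 0,"ay": 0,"az": 0}
    - {"tx": -0.057,"ty": 0.431,"tz": 0,"ax": 0,"ay": 0,"az": 0}
    - {"tx": -0.167,"ty": 0.402,"tz": 0,"ax": 0,"ay": 0,"az": 0}
    - {"tx": -0.265,"ty": 0.345,"tz": 0,"ax": 0,"ay": 0,"az": 0}
    - {"tx": -0.345,"ty": 0.265,"tz": 0,"ax": 0,"ay": 0,"az": 0}

```text
t: 14.45
tcp_pos: [0.5589, 0.0998, 0.2655]
eef_rot: [[-0.347, -0.938, -0.001], [-0.938, 0.347, -0.003], [0.003, -0.0, -1.0]]
ft_force: [0.4, -5.8, -1.1]
width: 0.0211
finger_force: 30.0
```

```bash
python3 st.py
```

```text
t 14.45 cw 237.1 rad 50.5 mm z 0.2655 | F resist 5.7 radial_out 0.8 up -1.1 vel 0 w 0.0211
```

>>> jog_arm:
  increments:
    - {"tx": -0.402,"ty": 0.167,"tz": 0,"ax": 0,"ay": 0,"az": 0}
    - {"tx": -0.431,"ty": 0.057,"tz": 0,"ax": 0,"ay": 0,"az": 0}
    - {"tx": -0.431,"ty": -0.057,"tz": 0,"ax": 0,"ay": 0,"az": 0}
    - {"tx": -0.402,"ty": -0.167,"tz": 0,"ax": 0,"ay": 0,"az": 0}
    - {"tx": -0.345,"ty": -0.265,"tz": 0,"ax": 0,"ay": 0,"az": 0}
    - {"tx": -0.265,"ty": -0.345,"tz": 0,"ax": 0,"ay": 0,"az": 0}
    - {"tx": -0.167,"ty": -0.402,"tz": 0,"ax": 0,"ay": 0,"az": 0}
    - {"tx": -0.057,"ty": -0.431,"tz": 0,"ax": 0,"ay": 0,"az": 0}

```text
t: 15.12
tcp_pos: [0.6253, 0.1572, 0.2652]
eef_rot: [[-0.345, -0.939, -0.004], [-0.939, 0.345, -0.0], [0.002, 0.003, -1.0]]
ft_force: [-8.0, -4.0, 2.3]
width: 0.0211
finger_force: 30.0
```

```bash
python3 st.py
```

```text
t 15.12 cw 358.9 rad 49.9 mm z 0.2652 | F resist 6.2 radial_out -6.4 up 2.3 vel 0 w 0.0211
```

>>> jog_arm:
  increments:
    - {"tx": 0.057,"ty": -0.431,"tz": 0,"ax": 0,"ay": 0,"az": 0}
    - {"tx": 0.167,"ty": -0.402,"tz": 0,"ax": 0,"ay": 0,"az": 0}
    - {"tx": 0.265,"ty": -0.345,"tz": 0,"ax": 0,"ay": 0,"az": 0}
    - {"tx": 0.345,"ty": -0.265,"tz": 0,"ax": 0,"ay": 0,"az": 0}
    - {"tx": 0.402,"ty": -0.167,"tz": 0,"ax": 0,"ay": 0,"az": 0}
    - {"tx": 0.431,"ty": -0.057,"tz": 0,"ax": 0,"ay": 0,"az": 0}
    - {"tx": 0.431,"ty": 0.057,"tz": 0,"ax": 0,"ay": 0,"az": 0}
    - {"tx": 0.402,"ty": 0.167,"tz": 0,"ax": 0,"ay": 0,"az": 0}

```text
t: 15.78
tcp_pos: [0.6411, 0.0723, 0.2654]
eef_rot: [[-0.346, -0.938, 0.001], [-0.938, 0.346, 0.003], [-0.004, -0.0, -1.0]]
ft_force: [2.0, 9.0, -1.7]
width: 0.0211
finger_force: 30.0
```

```bash
python3 st.py
```

```text
t 15.78 cw 117.5 rad 49.6 mm z 0.2654 | F resist 7.5 radial_out -5.3 up -1.7 vel 0 w 0.0211
```

>>> jog_arm:
  increments:
    - {"tx": 0.345,"ty": 0.265,"tz": 0,"ax": 0,"ay": 0,"az": 0}
    - {"tx": 0.265,"ty": 0.345,"tz": 0,"ax": 0,"ay": 0,"az": 0}
    - {"tx": 0.167,"ty": 0.402,"tz": 0,"ax": 0,"ay": 0,"az": 0}
    - {"tx": 0.057,"ty": 0.431,"tz": 0,"ax": 0,"ay": 0,"az": 0}
    - {"tx": -0.057,"ty": 0.431,"tz": 0,"ax": 0,"ay": 0,"az": 0}
    - {"tx": -0.167,"ty": 0.402,"tz": 0,"ax": 0,"ay": 0,"az": 0}
    - {"tx": -0.265,"ty": 0.345,"tz": 0,"ax": 0,"ay": 0,"az": 0}
    - {"tx": -0.345,"ty": 0.265,"tz": 0,"ax": 0,"ay": 0,"az": 0}

```text
t: 16.45
tcp_pos: [0.5591, 0.099, 0.2656]
eef_rot: [[-0.347, -0.938, -0.0], [-0.938, 0.347, -0.005], [0.005, -0.001, -1.0]]
ft_force: [1.7, -9.1, -1.2]
width: 0.0207
finger_force: 30.0
```

```bash
python3 st.py
```

```text
t 16.45 cw 235.7 rad 50.5 mm z 0.2656 | F resist 9.2 radial_out 0.6 up -1.2 vel 0 w 0.0207
```

The plate is biting: resistance has gone from about 6 to 7.5 and now 9.2 N. From here I'll turn at half speed, 60° per call.

>>> jog_arm:
  increments:
    - {"tx": -0.196,"ty": 0.096,"tz": 0,"ax": 0,"ay": 0,"az": 0}
    - {"tx": -0.206,"ty": 0.07,"tz": 0,"ax": 0,"ay": 0,"az": 0}
    - {"tx": -0.214,"ty": 0.043,"tz": 0,"ax": 0,"ay": 0,"az": 0}
    - {"tx": -0.218,"ty": 0.014,"tz": 0,"ax": 0,"ay": 0,"az": 0}
    - {"tx": -0.218,"ty": -0.014,"tz": 0,"ax": 0,"ay": 0,"az": 0}
    - {"tx": -0.214,"ty": -0.043,"tz": 0,"ax": 0,"ay": 0,"az": 0}
    - {"tx": -0.206,"ty": -0.07,"tz": 0,"ax": 0,"ay": 0,"az": 0}
    - {"tx": -0.196,"ty": -0.096,"tz": 0,"ax": 0,"ay": 0,"az": 0}

```text
t: 17.12
tcp_pos: [0.575, 0.1477, 0.2653]
eef_rot: [[-0.346, -0.938, -0.006], [-0.938, 0.346, -0.002], [0.004, 0.005, -1.0]]
ft_force: [-10.4, -4.5, 6.7]
width: 0.0212
finger_force: 30.0
```

```bash
python3 st.py
```

```text
t 17.12 cw 296.9 rad 50.8 mm z 0.2653 | F resist 10.7 radial_out 3.8 up 6.7 vel 0 w 0.0212
```

>>> jog_arm:
  increments:
    - {"tx": -0.062,"ty": -0.038,"tz": 0,"ax": 0,"ay": 0,"az": 0}
    - {"tx": -0.06,"ty": -0.04,"tz": 0,"ax": 0,"ay": 0,"az": 0}
    - {"tx": -0.059,"ty": -0.043,"tz": 0,"ax": 0,"ay": 0,"az": 0}
    - {"tx": -0.057,"ty": -0.046,"tz": 0,"ax": 0,"ay": 0,"az": 0}
    - {"tx": -0.055,"ty": -0.048,"tz": 0,"ax": 0,"ay": 0,"az": 0}
    - {"tx": -0.053,"ty": -0.05,"tz": 0,"ax": 0,"ay": 0,"az": 0}
    - {"tx": -0.05,"ty": -0.053,"tz": 0,"ax": 0,"ay": 0,"az": 0}
    - {"tx": -0.048,"ty": -0.055,"tz": 0,"ax": 0,"ay": 0,"az": 0}

```text
t: 17.78
tcp_pos: [0.5899, 0.1567, 0.2652]
eef_rot: [[-0.346, -0.938, -0.006], [-0.938, 0.346, -0.001], [0.003, 0.006, -1.0]]
ft_force: [-10.5, -2.5, 6.9]
width: 0.0208
finger_force: 30.0
```

```bash
python3 st.py
```

```text
t 17.78 cw 316.7 rad 50.6 mm z 0.2652 | F resist 10.7 radial_out 1.8 up 6.9 vel 0 w 0.0208
```

About 11 N by both the reading and the fit, so the press is firmly clamped. Releasing and going straight up.

>>> jog_arm:
  increments:
    - {"tx": 0,"ty": 0,"tz": 0,"ax": 0,"ay": 0,"az": 0}
    - {"tx": 0,"ty": 0,"tz": 0,"ax": 0,"ay": 0,"az": 0}
    - {"tx": 0,"ty": 0,"tz": 0,"ax": 0,"ay": 0,"az": 0}
    - {"tx": 0,"ty": 0,"tz": 0,"ax": 0,"ay": 0,"az": 0}
    - {"tx": 0,"ty": 0,"tz": 0,"ax": 0,"ay": 0,"az": 0}
    - {"tx": 0,"ty": 0,"tz": 0,"ax": 0,"ay": 0,"az": 0}
    - {"tx": 0,"ty": 0,"tz": 0,"ax": 0,"ay": 0,"az": 0}
    - {"tx": 0,"ty": 0,"tz": 0,"ax": 0,"ay": 0,"az": 0}
  gripper: 0

```text
t: 18.45
tcp_pos: [0.5921, 0.1567, 0.2654]
eef_rot: [[-0.346, -0.938, 0.0], [-0.938, 0.346, -0.0], [-0.0, -0.0, -1.0]]
ft_force: [-0.1, 0.3, 0.2]
width: 0.0438
finger_force: 0.0
```

```bash
python3 st.py
```

```text
t 18.45 cw 321.0 rad 49.5 mm z 0.2654 | F resist -0.0 radial_out 0.3 up 0.2 vel 0 w 0.0438
```

>>> jog_arm:
  increments:
    - {"tx": 0,"ty": 0,"tz": -0.2,"ax": 0,"ay": 0,"az": 0}
    - {"tx": 0,"ty": 0,"tz": -0.4,"ax": 0,"ay": 0,"az": 0}
    - {"tx": 0,"ty": 0,"tz": -0.6,"ax": 0,"ay": 0,"az": 0}
    - {"tx": 0,"ty": 0,"tz": -0.8,"ax": 0,"ay": 0,"az": 0}
    - {"tx": 0,"ty": 0,"tz": -0.8,"ax": 0,"ay": 0,"az": 0}
    - {"tx": 0,"ty": 0,"tz": -0.8,"ax": 0,"ay": 0,"az": 0}
    - {"tx": 0,"ty": 0,"tz": -0.4,"ax": 0,"ay": 0,"az": 0}
    - {"tx": 0,"ty": 0,"tz": 0,"ax": 0,"ay": 0,"az": 0}

```text
t: 19.12
tcp_pos: [0.5932, 0.1569, 0.3902]
eef_rot: [[-0.346, -0.938, 0.007], [-0.938, 0.346, 0.0], [-0.003, -0.007, -1.0]]
ft_force: [0.9, -0.5, 0.3]
width: 0.0439
finger_force: 0.0
```

Run:
```python
from h import *
T=eyes.grab_frame("top");S=eyes.grab_frame("side")
a=T[140:250,130:250];b=S[120:230,200:280]
A=cv2.resize(b,(400,550),interpolation=2);B=cv2.resize(a,(400,367),interpolation=2)
o=np.zeros((550,800,3),np.uint8);o[:367,:400]=B;o[:,400:]=A
cv2.imwrite("pics/c5.png",cv2.convertScaleAbs(o,alpha=1.5))
```

```text
(no output)
```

View pics/c5.png

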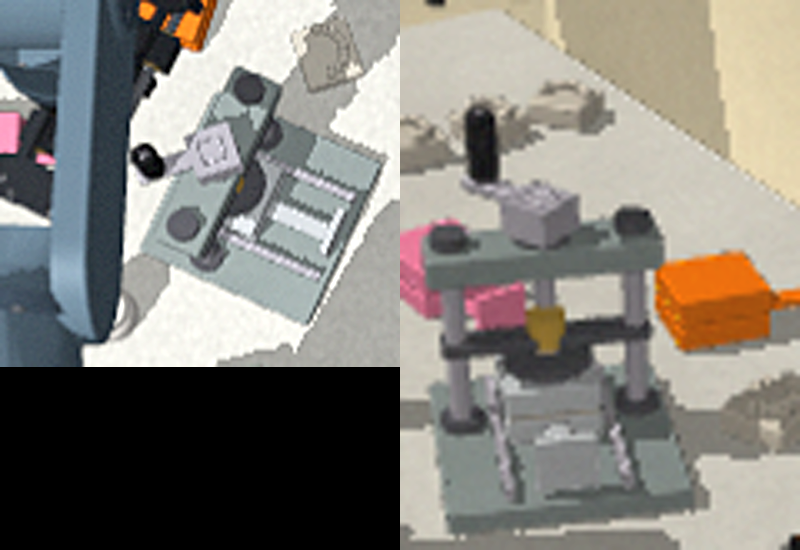

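Run:
```python
from h import *
for z in(.188,.192,.197,.202):
    p=proj("side",[[.608,.1099,z]])[0];q=proj("top",[[.608,.1099,z]])[0]
    print(z,400+(p[0]-200)*5,(p[1]-120)*5,(q-[130,140])*400/120)
```

```text
0.188 538.2415068958989 202.85587985235367 [215.4097458  152.27682784]
0.192 537.9671173342239 197.5539398565678 [214.78312645 151.11325113]
0.197 537.6229867779014 190.90221027499467 [213.99378002 149.64745159]
0.202 537.2775804353022 184.22334766068602 [213.19760539 148.16891226]
```

The hub top in the side panel is near (539,197), which matches the original height of 0.192 m, so the crank is still seated. The plate is down on the flask, the bystanders haven't moved and the gripper is clear.

```bash
python3 -c "
from workcell import r
print(r.finish_job())"
```

```text
the job is handed in; nothing more can be done
None
```

The flask is fully home against the stop and clamped at about 11 N at the handle, the crank is released and still seated, and the job was handed in at about 19 s; no verdict came back.

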